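# Clamp the casting mould and set its cure timer

### The arm

A 6-joint arm with a two-finger parallel gripper is mounted at the origin on a cart in front of the work surface, level with it; the furniture and walls round the work are solid. World frame = base frame: x ahead of the robot, y to its left, z up, the work surface at z = 0. Lengths are in m, angles in rad, forces in N, time in s.
With the tool pointing down it reaches from about 0.35 to 0.975 m from the base axis. Payload 4.9 kg.
Tool frame: the origin (TCP) lies midway between the tips of the shut fingers; the grasp point (between the pads) lies 19 mm behind it; z points along the fingers, y is the line along which they close (so a half turn about z gives the same grasp; the last joint's range is limited). The gripper opens to 85 mm and grips with 20 to 120 N. Pads are 22 mm wide; open, the fingers measure 114 mm over their backs; the gripper's body (76 mm by 85 mm) begins 54 mm behind the grasp point. The pads swing forward as they close: fully open they stand 13 mm farther back than shut.
Start: joints at [-1.238, 0.053, 1.613, -0, 1.476, -0.119], TCP at [0.273, -0.562, 0.231] pointing down, gripper open.
Joint ranges: [-3.01, 3.01], [-1.01, 2.22], [0.06, 2.58], [-1.02, 4.17], [0.09, 2.62], [-3.14, 3.14]. Speed limits (rad/s): [2.57, 2.57, 3.14, 3.14, 3.14, 3.14].

### API

Orientations are given as a rotation vector (axis times angle).
In Python, from station import ctrl gives the robot as it stands. The module is installed in compiled form; this text tells all that it offers.
- The arm moves only by the shell command python3 -m handwheel 'ROWS' [OPENING] [FORCE]. ROWS is JSON, a list of rows, each a list of 2 entries, a list of its own where there are three numbers: the shift along the tool's x, y, z in cm, then the turn, a rotation vector about the tool's x, y, z in rad. In form: [[[tx, ty, tz], [ax, ay, az]], ...]. A call has 1 to 5 rows; each row is the pose to reach, as a shift and turn from the pose commanded when the call began, along the tool's axes at that moment; what a row does not reach only later rows make up. A row lasts 1/8 s, in which the tool goes at most 62.5 mm and 10.7 degrees, less where a joint would pass 70% of its speed; a pose out of reach is approached as far as the arm can. A call with a gripper value outside its range is refused whole. OPENING is the gripper's target within -1 to 1 (shut at 1, half-way at 0, fully open at -1), set as the call begins (- or left out, the last holds). The fingers move at their own pace and stop on an object; FORCE is the grip in N (left out, the last holds). Time passes only in rows, so rows that repeat a pose let the fingers close. It gives the time, the measured TCP pose, the force, the opening and the grip force at its end, in the units of the state.
- ctrl.get_obs(): the state, without advancing time (a new reading comes with each control period).
- ctrl.get_image(name): name is "scene" or "side" or "wrist"; returns the picture (480x640x3 uint8, blue, green, red); there is no depth.
- ctrl.calibration(name): a dict with "fx", "fy", "cx", "cy" (pixels), "R" (3x3) and "t" (3): a world point X has camera coordinates R X + t. Camera axes: x right, y down, z forward; pixel columns grow to the right and rows downward; lengths in m; the calibration is good to about 2 mm. A picture is of the moment at which its call begins: read the wrist's pose just before it. calibration takes no time and is no camera call; for the wrist camera it gives the pose at the moment of the call.
- ctrl.finish_job(): hands the job in; it is judged then, once.
Trained networks look in the newest picture that a camera, given by its name, has taken for a name from the list of things; names that differ only in an ending like _2 or _b are one class to them, and where a whole thing is asked for, a point or a joint stands for the part that bears it (a point fixed in the world has none). Each returns a list of dicts, best first, with "score" (0 to 1); they miss things now and then, are a little off and sometimes report something else, mostly with a low value. They report only what shows in the picture. A call takes as long as a camera call.
- ctrl.look_for(camera, query): "position" ([column, row] in pixels, amid what is visible of it).
- ctrl.landmark_of(camera, query): "position" ([column, row] in pixels: a listed point, or the origin of a listed thing).
The state is a dict: "t": time; "q": joint angles; "dq": joint speeds; "effort": joint torques, N m; "tool_pos": TCP position; "tool_rot": TCP orientation; "contact_force": force on the tool from outside, world axes, zero at the start; "wrist_torque": the same for the moment, N m; "opening": finger opening in m; "grip_force": force on a finger pad.
Only numpy, scipy, OpenCV 4.12 (cv2) and the standard library are available. Lean on these libraries where they do the work, as an engineer would, in place of code of your own. Each camera call takes 0.05 s, during which the arm holds its last target. There are 200 camera calls.

### The job

Clamp the two-part casting mould shut with its draw latch: hook the wire claw over the keeper on the sliding half, then swing the lever back over centre until it lies fully down. Then turn the cure timer's dial until its pointer lines up with the tab of the set-marker. Leave the set-marker and the bottles, jars and tape standing around where they are.

Things in the scene. Friction and masses are not known exactly. Their poses are not given: they have to be found in the camera images.
- mould: fixed two-part aluminium casting mould on a 205 x 110 mm dark base plate. Origin on the table straight under the lever's pivot; x along the draw direction, from the fixed half (x -74 to 29 mm, 100 mm wide) towards the sliding half (66 mm long, x 30 to 96 mm when closed, 94 mm wide); y along the lever's pivot; z up. Both halves' tops are at z = 60 mm. The base plate reaches from x = -85 to 120 mm
- lever_hinge (a point): the lever's pivot axis, 74 mm above the table in the middle of the mould (14 mm above its top); axes as the mould's
- lever_grip (a point): middle of the latch lever 100 mm from its pivot; the lever is a steel strip 26 mm wide (along the mould's y) and 6 mm thick that ends in a 12 mm roll 108 mm from the pivot; it may be pinched here across its width. Down, this point lies at mould x = -99, z = 84 mm, beyond the end of the fixed half. Its x axis points along the closed latch's draw direction and turns with the lever
- lever (a joint): lever angle in rad: 0 lies fully down (pointing to the mould's -x, against its stop), about 1.47 stands upright, 2.2 is its limit, leaning over the sliding half. It starts 0.3 to 0.65, stays where it is left (stiff: under 1 N at the grip), and needs about 2 N at the grip to draw the mould shut. It goes over centre at about 0.2
- claw (a joint): angle in rad of the wire claw on the lever; 0 when hooked and the lever down; lever value minus claw value is the claw's downward slope (plus 0.12)
- claw_bar (a point): middle of the claw's 6 mm thick, 40 mm wide front crossbar. The claw is a steel wire loop, 40 mm wide and 81 mm long, hung freely on the lever 22 mm from the lever's pivot; it falls by its own weight and at the start its bar lies on the near side of the keeper. When the lever is swung forward beyond about 1.8 the bar slides up the keeper's ramp, passes its edge and drops behind it; swinging the lever back to 0 then pulls the sliding half shut
- keeper (a point): seat of the claw's bar behind the keeper, 3 mm above the top of the sliding half. The keeper is a 24 mm wide, 13 mm high steel hook on the sliding half, with a ramp towards the lever and an undercut face on the far side; the point's x axis is the mould's. The bar is hooked when it is at or beyond this seat in x and down near its height
- jaw (a joint): opening of the sliding half in m: 0 shut, 0.015 fully open, where springs (7 to 10 N when shut) push it. The closed latch leaves it about 0.001
- timer: fixed white cure timer, 130 x 130 mm, 83 mm high at the back; its front slopes by 30 degrees from level and looks to the timer's -x; origin under the middle of its foot, z up
- dial_grip (a point): point on the dial's axis, 34 mm out from the sloping face, inside the dial's grip bar. z axis: out along the dial's axis (30 degrees from vertical, towards the timer's -x); x axis: along the bar towards its pointer. The dial is a black disc of 68 mm diameter whose top is 14 mm from the face, with a grip bar 60 mm long, 15 mm wide, from 14 to 42 mm off the face; a white line on one end of the bar is the pointer
- dial (a joint): dial angle in rad, 0 to 4.7, growing clockwise as one looks at the face; at 0 the pointer points to the lower left. It starts 0.2 to 1.1, and stays where it is left (0.06 N m)
- pointer_tip (a point): the dial's pointer direction carried out to 43 mm from the axis, 10 mm off the face
- set_marker (a joint): angle in rad of the set-marker, zero and direction as the dial's; 1.9 to 2.9. It is a very stiff aluminium ring under the dial and is to be left alone
- marker_tip (a point): the set-marker's tab (12 x 8 mm, 36 to 48 mm from the dial's axis, its top 12 mm off the face), 43 mm from the axis and 10 mm off the face: here the pointer must point. When lined up, pointer_tip and marker_tip coincide
- masking_tape: roll of masking tape lying flat, 104 mm wide, 25 mm high, in front of the timer; origin under its centre; leave alone
- spray_bottle: white bottle, 28 mm wide, 82 mm high, standing behind the timer; origin under its centre; leave alone
- glue_bottle: white bottle with an orange cap, 37 mm wide, 94 mm high, at the mould's +y side; origin under its centre; leave alone
- resin_bottle: white bottle, 30 mm wide, 96 mm high, at the mould's -y side; origin under its centre; leave alone
- jar_3: jar with a white lid, 31 mm wide, 42 mm high, in front of the mould; origin under its centre; leave alone
- jar_5: jar with a black lid, 33 mm wide, 42 mm high, standing between and behind the mould and the timer; origin under its centre; leave alone

How it is judged:
By the outcome, as a careful person would: the job done as asked, in the order asked, and still so for the second after the job is handed in, with the robot touching nothing.
It also fails if it takes over 72 s, if anything falls off the work surface, if the arm or the gripper's body presses on something with over 40 N, if the wrist force passes 120 N, or if a joint passes its speed limit or range.

## Working session

There is one attempt and no reset: what is moved stays moved. The work goes in short steps, Python scripts to look and compute and a shell command to move; the robot and the scene stay as the last step left them, time stands still between calls to the robot, and variables do not carry over. Pictures are saved under pics/ and viewed, at most 10 in all, crops included, and the job is handed in when it is done.

```bash
mkdir -p pics
cat > h.py <<'E'
from station import ctrl
import numpy as np, cv2
from scipy.spatial.transform import Rotation as Ro
from scipy.optimize import least_squares
def K(c): return np.array([[c['fx'],0,c['cx']],[0,c['fy'],c['cy']],[0,0,1]])
def proj(c,X):
    p=np.array(c['R'])@np.asarray(X,float)+np.array(c['t']); return np.array([c['fx']*p[0]/p[2]+c['cx'],c['fy']*p[1]/p[2]+c['cy']])
def ray(c,uv):
    R=np.array(c['R']);o=-R.T@np.array(c['t']);d=R.T@np.linalg.inv(K(c))@[uv[0],uv[1],1];return o,d/np.linalg.norm(d)
def onz(c,uv,z):
    o,d=ray(c,uv);return o+d*(z-o[2])/d[2]
def tri(cs,uvs):
    A=0;b=0
    for c,uv in zip(cs,uvs):
        o,d=ray(c,uv);P=np.eye(3)-np.outer(d,d);A=A+P;b=b+P@o
    X=np.linalg.solve(A,b);return X,[np.linalg.norm(proj(c,X)-uv) for c,uv in zip(cs,uvs)]
def rel(T,Rv):
    "shift (cm) and turn in current commanded~measured tool frame to reach TCP pos T with rotation Rv"
    o=ctrl.get_obs();R0=Ro.from_rotvec(o['tool_rot']);
    return np.round(R0.inv().apply(np.array(T)-o['tool_pos'])*100,2),np.round((R0.inv()*Rv).as_rotvec(),3)
E
python3 - <<'E'
from h import *
for n in ["scene","side","wrist"]:
    im=ctrl.get_image(n);cv2.imwrite(f"pics/{n}0.png",im)
    c=ctrl.calibration(n);print(n,"cam at",-np.array(c['R']).T@c['t'])
    for q in ["mould","lever_hinge","lever_grip","claw_bar","keeper","timer","dial_grip","pointer_tip","marker_tip","glue_bottle","resin_bottle","jar_3","jar_5","masking_tape","spray_bottle"]:
        r=ctrl.landmark_of(n,q)
        print(q,[(np.round(x['position'],1).tolist(),round(x['score'],2)) for x in r[:2]])
print(ctrl.get_obs())
E
```

```text
scene cam at [-0.21123765 -0.90232439  0.70103214]
mould [([387.5, 307.6], 0.74)]
lever_hinge [([391.2, 279.2], 0.71), ([344.8, 250.6], 0.55)]
lever_grip [([354.4, 261.8], 0.85)]
claw_bar []
keeper []
timer [([275.6, 240.6], 0.87)]
dial_grip [([269.9, 209.8], 0.7)]
pointer_tip [([262.8, 209.9], 0.97)]
marker_tip [([276.1, 208.8], 0.67)]
glue_bottle []
resin_bottle [([421.4, 331.1], 0.51)]
jar_3 [([325.8, 334.6], 0.77), ([349.1, 250.2], 0.72)]
jar_5 [([325.8, 334.6], 0.77), ([349.1, 250.2], 0.72)]
masking_tape [([234.4, 259.2], 0.83), ([269.2, 214.4], 0.66)]
spray_bottle [([348.0, 249.1], 0.39)]
side cam at [ 0.52586312 -0.80230383  0.51480763]
mould [([334.4, 211.4], 0.54)]
lever_hinge [([343.0, 322.4], 0.65)]
lever_grip [([294.6, 280.2], 0.72)]
claw_bar [([380.9, 331.3], 0.67)]
keeper [([383.8, 336.5], 0.71)]
timer [([336.0, 245.1], 0.67)]
dial_grip [([325.3, 209.8], 0.88), ([339.0, 358.4], 0.5)]
pointer_tip [([333.0, 209.6], 0.67)]
marker_tip [([323.8, 208.9], 0.63), ([340.8, 211.6], 0.52)]
glue_bottle [([378.0, 328.2], 0.97), ([381.5, 281.5], 0.3)]
resin_bottle [([343.8, 398.4], 0
[... 431 characters left out ...]
ng_tape []
spray_bottle []
{'t': 2.4, 'q': array([-1.23800642e+00,  5.26625668e-02,  1.61289579e+00, -8.88353515e-06,
        1.47603869e+00, -1.18979513e-01]), 'dq': array([ 0.00076258, -0.00086255,  0.00111699, -0.00083621, -0.00054164,
        0.00065186]), 'effort': array([-3.44070031e-04, -3.93671358e+01, -3.70450509e+01, -1.28411616e-04,
        6.01875436e-04,  6.09250804e-06]), 'tool_pos': array([ 0.27284935, -0.56226643,  0.23132932]), 'tool_rot': array([-3.06178107e+00, -7.03618901e-01,  1.45484843e-05]), 'contact_force': array([-1.19644057,  0.68322146,  0.15494642]), 'wrist_torque': array([ 0.01471604, -0.00377138, -0.01821436]), 'grip_force': 0.0, 'opening': 0.08539965950901757}
```

Run:
```python
from h import *
a=cv2.imread("pics/scene0.png")[170:370,200:480];b=cv2.imread("pics/side0.png")[170:420,200:450]
cv2.imwrite("pics/c1.png",cv2.resize(a,None,fx=2.8,fy=2.8,interpolation=3))
cv2.imwrite("pics/c2.png",cv2.resize(b,None,fx=2.4,fy=2.4,interpolation=3))
s,d=ctrl.calibration("scene"),ctrl.calibration("side")
for n,u,v in [("hinge",(391.2,279.2),(343,322.4)),("grip",(354.4,261.8),(294.6,280.2)),("timer",(275.6,240.6),(336,245.1)),("dial",(269.9,209.8),(325.3,209.8)),("jar3",(325.8,334.6),(250,352.6)),("jar5",(349.1,250.2),(380.6,284.1)),("tape",(234.4,259.2),(280.3,248.6)),("resin",(421.4,331.1),(343.8,398.4)),("ptr",(262.8,209.9),(333,209.6)),("marker",(276.1,208.8),(323.8,208.9))]:
    X,e=tri([s,d],[u,v]);print(n,X.round(3),np.round(e,1))
for n,v,z in [("claw",(380.9,331.3),.07),("keeper",(383.8,336.5),.063),("glue",(378,328.2),0),("spray",(374.8,238.6),0)]: print(n,onz(d,v,z).round(3))
```

```text
hinge [ 0.577 -0.235  0.071] [0.7 1. ]
grip [ 0.501 -0.202  0.128] [1.3 1.7]
timer [ 0.59   0.172 -0.007] [0. 0.]
dial [0.563 0.153 0.095] [0.1 0.1]
jar3 [ 0.423 -0.207 -0.01 ] [0. 0.]
jar5 [ 0.672 -0.018  0.007] [2.  2.4]
tape [ 0.455  0.161 -0.009] [0.5 0.5]
resin [ 0.574 -0.323 -0.006] [2.5 3.5]
ptr [0.583 0.212 0.068] [0.2 0.2]
marker [0.558 0.122 0.11 ] [0.1 0.1]
claw [ 0.634 -0.254  0.07 ]
keeper [ 0.639 -0.258  0.063]
glue [ 0.647 -0.159  0.   ]
spray [0.687 0.19  0.   ]
```

View pics/c1.png

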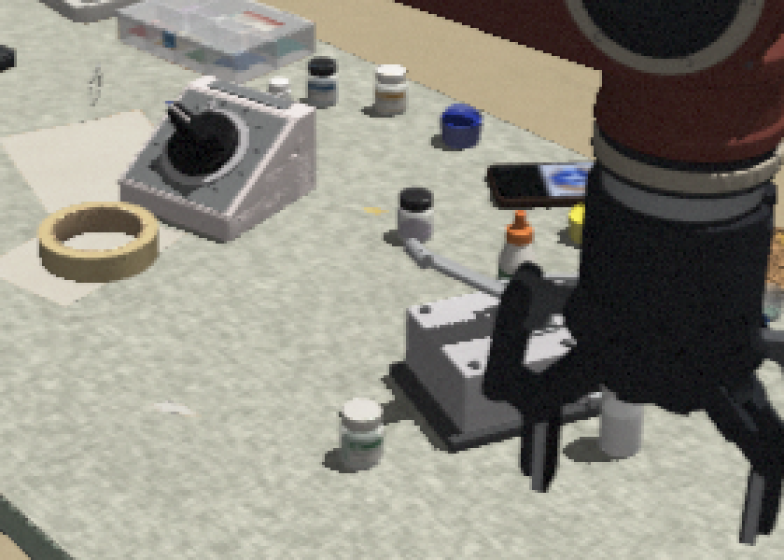

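View pics/c2.png

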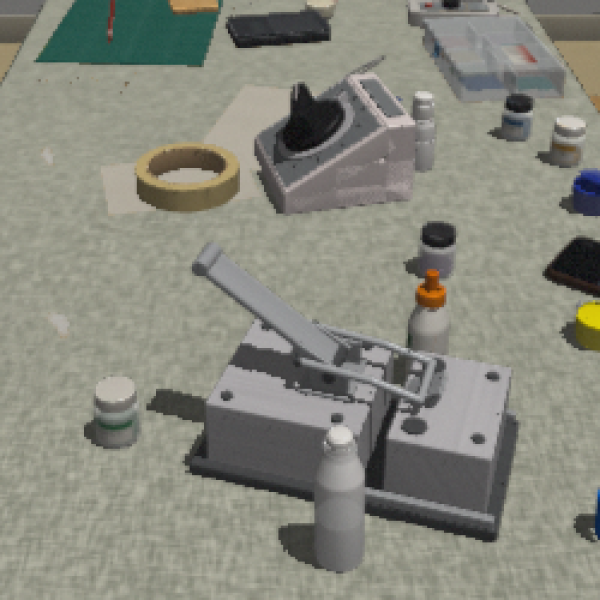

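Scene shows the mould (hinge ≈(391,279) scene, (343,322) side), lever at ~0.47, timer and bottles; the claw bar lies on the near side of the keeper.

```bash
cat >> h.py <<'E'
def down(yaw): return Ro.from_euler('z',yaw)*Ro.from_euler('x',np.pi)
E
python3 - <<'E'
from h import *
print(rel([.48,-.195,.28],down(-.38)))
E
```

```text
(array([ 34.67, -24.  ,  -4.87]), array([-0.   ,  0.   ,  0.832]))
```

```bash
python3 -m handwheel '[[[4,-3,-2],[0,0,0.15]],[[9,-6,-4],[0,0,0.3]],[[14,-9,-4.9],[0,0,0.45]],[[19,-13,-4.9],[0,0,0.6]],[[23,-16,-4.9],[0,0,0.72]]]' -1 40
python3 - <<'E'
from h import *
print(rel([.48,-.195,.28],down(-.38)))
E
```

```text
t: 3.02
tool_pos: [0.4107, -0.316, 0.2808]
tool_rot: [3.112, -0.426, 0.002]
contact_force: [0.3, -1.5, 1.1]
opening: 0.0854
grip_force: 0.0
(array([  3.43, -13.51,   0.08]), array([ 0.   , -0.001,  0.108]))
```

```bash
python3 -m handwheel '[[[1.5,-5,0],[0,0,0.05]],[[2.5,-10,0],[0,0,0.108]],[[3.4,-13.5,0],[0,0,0.108]],[[3.4,-13.5,0],[0,0,0.108]],[[3.4,-13.5,0],[0,0,0.108]]]'
python3 - <<'E'
from h import *
C={}
for n in ["wrist","scene","side"]:
    C[n]=ctrl.calibration(n);im=ctrl.get_image(n);cv2.imwrite(f"pics/{n}1.png",im)
    for q in ["lever_hinge","lever_grip","claw_bar","keeper","mould"]:
        r=ctrl.landmark_of(n,q)
        print(n,q,[(np.round(x['position'],1).tolist(),round(x['score'],2), onz(C[n],x['position'],{"lever_hinge":.074,"lever_grip":.128,"claw_bar":.068,"keeper":.063,"mould":0}[q]).round(3)) for x in r[:2]])
E
```

```text
t: 3.65
tool_pos: [0.4783, -0.1972, 0.2803]
tool_rot: [3.086, -0.587, -0.0]
contact_force: [0.3, 0.5, 0.7]
opening: 0.0852
grip_force: 0.0
wrist lever_hinge [([314.0, 104.7], 0.76, array([ 0.573, -0.228,  0.074])), ([314.2, 111.2], 0.61, array([ 0.568, -0.226,  0.074]))]
wrist lever_grip [([315.4, 201.9], 0.97, array([ 0.495, -0.198,  0.128])), ([313.8, 111.1], 0.33, array([ 0.565, -0.225,  0.128]))]
wrist claw_bar [([314.2, 34.7], 0.75, array([ 0.629, -0.25 ,  0.068]))]
wrist keeper [([314.0, 25.6], 0.77, array([ 0.638, -0.253,  0.063])), ([318.5, 202.9], 0.37, array([ 0.481, -0.195,  0.063]))]
wrist mould []
scene lever_hinge [([391.4, 276.3], 0.62, array([ 0.58 , -0.233,  0.074]))]
scene lever_grip [([353.7, 263.4], 0.7, array([ 0.493, -0.209,  0.128]))]
scene claw_bar [([412.1, 270.1], 0.55, array([ 0.639, -0.238,  0.068]))]
scene keeper [([417.8, 277.1], 0.61, array([ 0.633, -0.26 ,  0.063]))]
scene mould [([384.4, 308.0], 0.78, array([ 0.568, -0.23 ,  0.   ]))]
side lever_hinge [([340.3, 321.7], 0.56, array([ 0.573, -0.234,  0.074]))]
side lever_grip [([294.3, 280.9], 0.89, array([ 0.501, -0.199,  0.128]))]
side claw_bar [([380.6, 332.4], 0.64, array([ 0.634, -0.255,  0.068]))]
side keeper [([384.6, 335.3], 0.85, array([ 0.64 , -0.256,  0.063]))]
side mould []
```

View pics/wrist1.png

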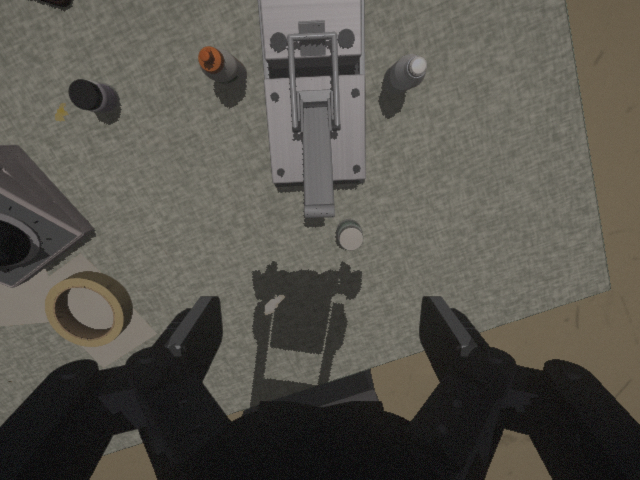

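```bash
cat > m.py <<'E'
from h import *
H=None
def gp(th,H,psi):
    x=-.099*np.cos(th)+.010*np.sin(th); z=.099*np.sin(th)+.010*np.cos(th)
    return H+np.array([x*np.cos(psi),x*np.sin(psi),z])
E
python3 - <<'E'
from m import *
w,s,d=[ctrl.calibration(n) for n in ("wrist","scene","side")]
D=[("h",[(w,(314,104.7)),(s,(391.3,277.5)),(d,(341.5,322))]),("g",[(w,(315.4,201.9)),(s,(354,262.6)),(d,(294.4,280.6))]),("k",[(w,(314,25.6)),(s,(417.8,277.1)),(d,(384.3,336))])]
for n,l in D: print(n,*tri([a for a,b in l],[b for a,b in l]))
def f(p):
    H=np.array([p[0],p[1],.074]);psi,th=p[2:4]
    kp=H+np.array([p[4]*np.cos(psi),p[4]*np.sin(psi),-.011])
    P={"h":H,"g":gp(th,H,psi),"k":kp}
    return np.concatenate([proj(a,P[n])-b for n,l in D for a,b in l])
r=least_squares(f,[.574,-.231,-.37,.47,.068],loss='soft_l1');print(r.x,r.fun.round(1))
H=np.array([r.x[0],r.x[1],.074]);print(gp(r.x[3],H,r.x[2]))
g=gp(r.x[3],H,r.x[2]);print(rel(g-[0,0,.019],down(r.x[2])))
E
```

```text
h [ 0.57590498 -0.23061262  0.07128305] [np.float64(4.551904733922675), np.float64(2.2240575719179265), np.float64(0.7049811177445823)]
g [ 0.49870654 -0.19997254  0.12690739] [np.float64(5.14312295307243), np.float64(2.1201173200078594), np.float64(2.132469922960268)]
k [ 0.63980667 -0.25351907  0.05851081] [np.float64(1.0377083590597458), np.float64(0.5274541127631346), np.float64(0.7965659655633468)]
[ 0.57400087 -0.22857567 -0.36994755  0.46637195  0.06896341] [ 1.1 -1.3 -3.5 -0.9 -0.7 -2.6 -0.  -1.2 -3.2 -1.6 -3.6  0.4  0.5 -0.8
 -0.6 -2.  -1.1 -1.6]
[ 0.49574825 -0.19822908  0.12744727]
(array([ 1.66, -0.49, 17.19]), array([-0.   ,  0.   , -0.006]))
```

```bash
python3 -m handwheel '[[[1.7,-0.4,4],[0,0,0]],[[1.7,-0.4,8],[0,0,0]],[[1.7,-0.4,12],[0,0,0]],[[1.7,-0.4,15],[0,0,0]],[[1.7,-0.4,17.2],[0,0,0]]]' -0.2 && python3 -m handwheel '[[[0,0,0],[0,0,0]],[[0,0,0],[0,0,0]],[[0,0,0],[0,0,0]],[[0,0,0],[0,0,0]],[[0,0,0],[0,0,0]]]' 1 30;  python3 - <<'E'
from m import *
for n in ("side",): im=ctrl.get_image(n);cv2.imwrite("pics/side2.png",cv2.resize(im[190:420,200:450],None,fx=2.4,fy=2.4,interpolation=3))
print(ctrl.get_obs())
E
```

```text
t: 5.18
tool_pos: [0.4951, -0.1988, 0.1065]
tool_rot: [-3.086, 0.587, 0.003]
contact_force: [1.0, -0.6, 0.0]
opening: 0.0511
grip_force: 0.0
t: 5.8
tool_pos: [0.4952, -0.2018, 0.1096]
tool_rot: [3.081, -0.584, -0.0]
contact_force: [-3.6, -8.5, -3.2]
opening: 0.0259
grip_force: 29.8
{'t': 5.85, 'q': array([-0.52320223, -0.05531258,  1.93148596, -0.00599293,  1.26376976,
        1.42409571]), 'dq': array([ 0.00149955,  0.00087795,  0.00111779, -0.00056126,  0.00086925,
        0.00078509]), 'effort': array([ 4.36491430e+00, -3.33016920e+01, -3.54526556e+01,  2.25055888e+00,
       -2.12310621e-02,  5.32634351e-01]), 'tool_pos': array([ 0.49520104, -0.20182678,  0.10961237]), 'tool_rot': array([ 3.08078521e+00, -5.84026542e-01, -5.02562038e-04]), 'contact_force': array([-3.90224796, -8.0147637 , -2.07528874]), 'wrist_torque': array([-0.93682605,  0.76380185,  0.50195772]), 'grip_force': 29.765955614566337, 'opening': 0.02578114398704816}
```

View pics/side2.png

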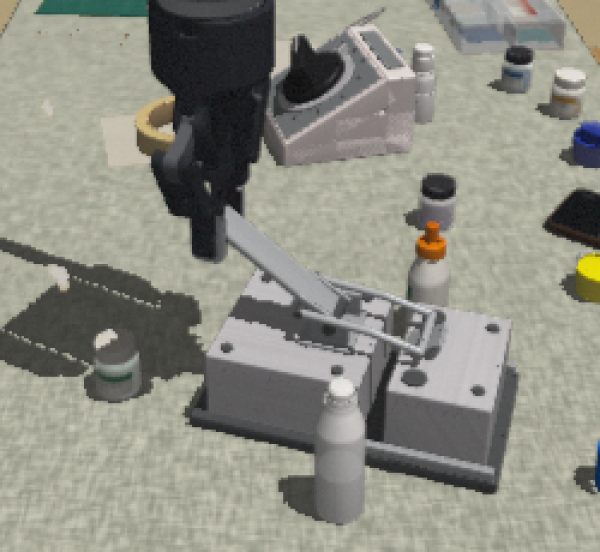

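Gripped at the lever end, with a small sideways pull (lever about 3 mm further to -y). Swing up along the arc.

```bash
python3 -m handwheel '[[[0.76,0.2,-1.1],[0,0,0]],[[1.82,0.35,-2.24],[0,0,0]],[[3.02,0.35,-3.15],[0,0,0]],[[4.34,0.35,-3.86],[0,0,0]],[[5.76,0.35,-4.37],[0,0,0]]]'
python3 - <<'E'
from m import *
o=ctrl.get_obs();print(o['tool_pos'],o['contact_force'],o['wrist_torque'],rel(o['tool_pos'],down(-.37)))
E
```

```text
t: 6.48
tool_pos: [0.5484, -0.2207, 0.1513]
tool_rot: [-3.08, 0.585, 0.005]
contact_force: [3.4, 9.2, -10.8]
opening: 0.0254
grip_force: 30.0
[ 0.54837729 -0.2206588   0.15128211] [  3.38294515   9.24653515 -10.79039774] [ 1.43302773 -0.14315524  0.19718991] (array([0., 0., 0.]), array([-0.006,  0.004, -0.005]))
```

```bash
python3 -m handwheel '[[[1.48,-0.15,-0.2],[0,0,0]],[[3.48,-0.17,-0.19],[0,0,0]],[[5.46,-0.17,0.17],[0,0,0]],[[7.32,-0.17,0.91],[0,0,0]],[[8.6,-0.17,1.7],[0,0,0]]]'; python3 -m handwheel '[[[0,0,0],[0,0,0]],[[0,0,0],[0,0,0]]]'
python3 - <<'E'
from m import *
for n in ("side",): im=ctrl.get_image(n);cv2.imwrite("pics/side3.png",cv2.resize(im[190:420,200:450],None,fx=2.4,fy=2.4,interpolation=3))
o=ctrl.get_obs();p=o['tool_pos']-[.575,-.2325,.055]
print(p[0]*.932-p[1]*.362,p[2],o['contact_force'])
E
```

```text
t: 7.1
tool_pos: [0.631, -0.2494, 0.1363]
tool_rot: [-3.079, 0.583, 0.0]
contact_force: [1.8, 14.0, 0.3]
opening: 0.0251
grip_force: 31.7
t: 7.35
tool_pos: [0.631, -0.2494, 0.1363]
tool_rot: [-3.079, 0.583, -0.002]
contact_force: [3.6, 12.7, -1.5]
opening: 0.0253
grip_force: 31.5
0.05824191413434347 0.08138469211471527 [ 4.07379554 12.20142996 -1.42124862]
```

View pics/side3.png

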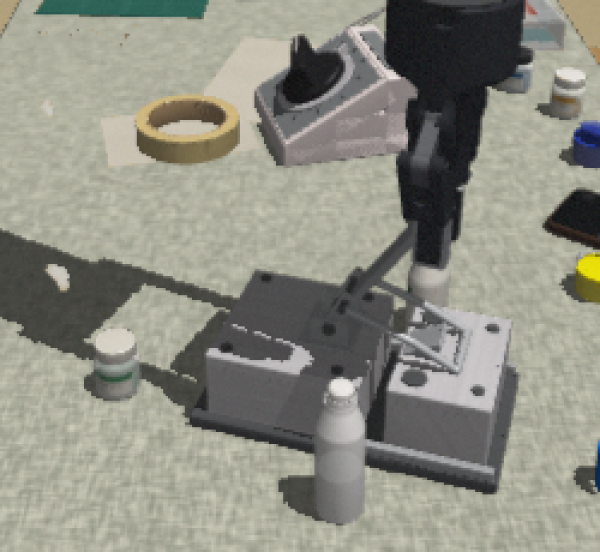

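The bar (460,350 in crop) lies beyond the keeper (430,335): hooked. Swing back.

```bash
python3 -m handwheel '[[[-1.73,-0.2,-1.01],[0,0,0]],[[-3.63,-0.15,-1.66],[0,0,0]],[[-5.62,-0.1,-1.92],[0,0,0]],[[-7.62,0,-1.77],[0,0,0]],[[-9.55,0,-1.24],[0,0,0]]]'
python3 - <<'E'
from m import *
im=ctrl.get_image("side");cv2.imwrite("pics/side4.png",cv2.resize(im[190:420,200:450],None,fx=2.4,fy=2.4,interpolation=3))
o=ctrl.get_obs();p=o['tool_pos']-[.575,-.2325,.055]
print(p[0]*.932-p[1]*.362,p[2],o['contact_force'])
for q in ("claw_bar","keeper"): print(q,[(x['position'],x['score']) for x in ctrl.landmark_of("side",q)])
E
```

```text
t: 8.02
tool_pos: [0.543, -0.2186, 0.1514]
tool_rot: [-3.086, 0.587, -0.015]
contact_force: [4.6, -0.3, -0.1]
opening: 0.0255
grip_force: 31.0
-0.037332962054825745 0.09547844410274922 [2.16609663 2.35331711 5.05384075]
claw_bar [([381.9, 338.1], 0.73)]
keeper [([379.9, 332.0], 0.73)]
```

View pics/side4.png

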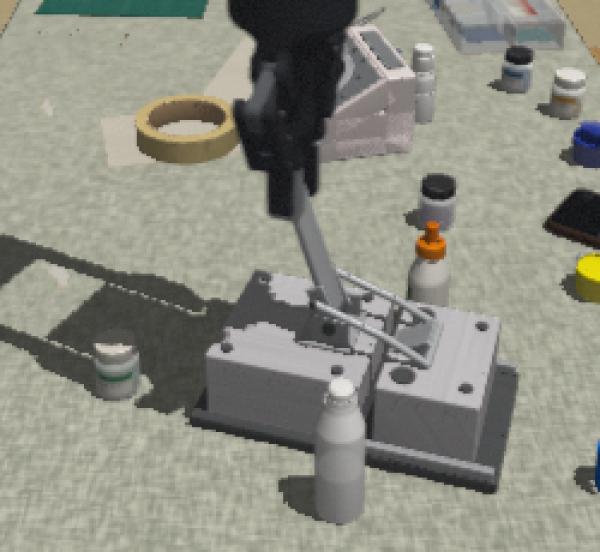

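The sliding half has moved in visibly (gap at (375,400) is smaller), and the bar sits behind the keeper. Continue down.

```bash
python3 -m handwheel '[[[-1.79,0,0.91],[0,0,0]],[[-3.36,0,2.16],[0,0,0]],[[-4.65,0,3.7],[0,0,0]],[[-5.41,0,5.0],[0,0,0]],[[-5.96,0,6.4],[0,0,0]]]'; python3 -m handwheel '[[[-0.2,0,0.8],[0,0,0]],[[-0.4,0,1.7],[0,0,0]],[[-0.4,0,2.2],[0,0,0]],[[-0.4,0,2.2],[0,0,0]]]';python3 - <<'E'
from m import *
o=ctrl.get_obs();p=o['tool_pos']-[.575,-.2325,.055]
print(p[0]*.932-p[1]*.362,p[2],o['contact_force'])
E
```

```text
t: 8.8
tool_pos: [0.485, -0.1985, 0.0854]
tool_rot: [3.083, -0.585, 0.001]
contact_force: [-2.6, -3.0, 3.6]
opening: 0.0256
grip_force: 37.0
t: 9.3
tool_pos: [0.4807, -0.197, 0.0628]
tool_rot: [3.083, -0.584, -0.003]
contact_force: [-6.3, -2.2, 3.6]
opening: 0.0254
grip_force: 35.8
-0.10068403150765441 0.007771938650287212 [-6.26482432 -2.15964903  3.59825248]
```

```bash
python3 -m handwheel '[[[0.1,0,0.4],[0,0,0]],[[0.1,0,0.8],[0,0,0]],[[0.1,0,0.8],[0,0,0]]]';python3 - <<'E'
from m import *
im=ctrl.get_image("side");cv2.imwrite("pics/side5.png",cv2.resize(im[190:420,200:450],None,fx=2.4,fy=2.4,interpolation=3))
E
```

```text
t: 9.68
tool_pos: [0.4822, -0.1976, 0.0595]
tool_rot: [3.084, -0.584, -0.006]
contact_force: [-20.2, 3.7, 32.2]
opening: 0.0254
grip_force: 38.1
```

View pics/side5.png

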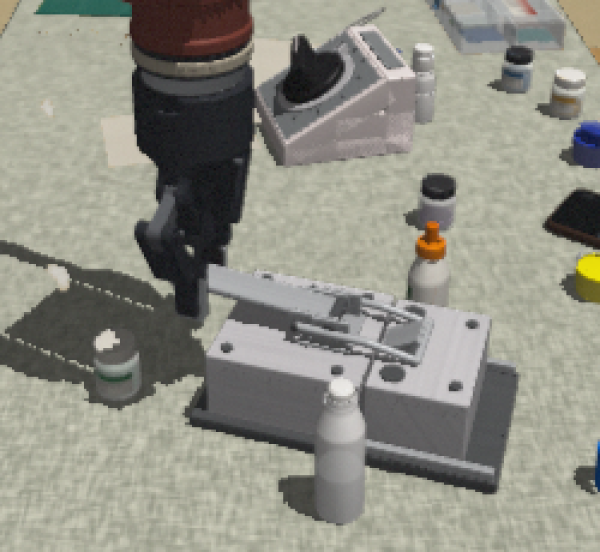

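Lever is on its stop (32 N reaction) and the mould is shut. Ease off, release, retreat.

```bash
python3 -m handwheel '[[[0,0,-0.5],[0,0,0]],[[0,0,-0.6],[0,0,0]]]'; python3 -m handwheel '[[[0,0,0],[0,0,0]],[[0,0,0],[0,0,0]],[[0,0,0],[0,0,0]],[[0,0,0],[0,0,0]]]' -0.3;  python3 -m handwheel '[[[0,0,-2],[0,0,0]],[[0,0,-6],[0,0,0]],[[0,0,-11],[0,0,0]],[[0,0,-16],[0,0,0]],[[0,0,-21],[0,0,0]]]'
python3 - <<'E'
from m import *
print(rel([.46,.12,.32],down(0.)))
E
```

```text
t: 9.98
tool_pos: [0.4821, -0.1975, 0.0609]
tool_rot: [3.083, -0.584, 0.0]
contact_force: [-3.1, -4.7, -0.4]
opening: 0.0255
grip_force: 36.0
t: 10.48
tool_pos: [0.4817, -0.1955, 0.0593]
tool_rot: [-3.086, 0.587, 0.0]
contact_force: [0.4, 0.7, -0.5]
opening: 0.0557
grip_force: 0.0
t: 11.1
tool_pos: [0.4814, -0.1954, 0.271]
tool_rot: [-3.086, 0.587, -0.0]
contact_force: [0.9, 0.2, 0.5]
opening: 0.0558
grip_force: 0.0
(array([-13.58, -28.55,  -4.9 ]), array([-0.   , -0.   , -0.376]))
```

```bash
python3 -m handwheel '[[[-2.2,-4.6,-2],[0,0,-0.07]],[[-4.5,-9.5,-4],[0,0,-0.14]],[[-6.8,-14.3,-4.9],[0,0,-0.21]],[[-9.1,-19,-4.9],[0,0,-0.28]],[[-11.3,-23.8,-4.9],[0,0,-0.35]]]'; python3 -m handwheel '[[[-2.2,-4.6,0],[0,0,-0.026]],[[-2.2,-4.6,0],[0,0,-0.026]]]'
python3 - <<'E'
from m import *
for n in ["wrist","scene","side"]:
    c=ctrl.calibration(n);im=ctrl.get_image(n);cv2.imwrite(f"pics/{n}6.png",im)
    for q,z in [("timer",0),("dial_grip",.095),("pointer_tip",.08),("marker_tip",.08)]+([] if n=="scene" else [("lever_grip",.084),("claw_bar",.063),("keeper",.063)])+[("spray_bottle",0)]*(n=="wrist"):
        print(n,q,[(np.round(x['position'],1).tolist(),round(x['score'],2),onz(c,x['position'],z).round(3)) for x in ctrl.landmark_of(n,q)[:2]])
E
```

```text
t: 11.72
tool_pos: [0.4636, 0.0689, 0.3187]
tool_rot: [-3.141, 0.038, -0.002]
contact_force: [0.7, 0.1, 0.4]
opening: 0.0556
grip_force: 0.0
t: 11.98
tool_pos: [0.4421, 0.1163, 0.3186]
tool_rot: [-3.141, -0.008, -0.001]
contact_force: [0.4, -0.9, 0.0]
opening: 0.0555
grip_force: 0.0
wrist timer [([280.9, 67.2], 0.87, array([0.593, 0.166, 0.   ]))]
wrist dial_grip []
wrist pointer_tip [([236.7, 72.0], 0.74, array([0.575, 0.203, 0.08 ]))]
wrist marker_tip [([251.5, 42.5], 0.71, array([0.602, 0.187, 0.08 ]))]
wrist lever_grip [([603.9, 175.5], 0.58, array([ 0.472, -0.194,  0.084]))]
wrist claw_bar [([281.1, 65.7], 0.3, array([0.584, 0.159, 0.063]))]
wrist keeper []
wrist spray_bottle [([549.4, 18.9], 0.27, array([ 0.646, -0.153,  0.   ]))]
scene timer [([276.5, 242.8], 0.69, array([0.576, 0.149, 0.   ]))]
scene dial_grip [([268.0, 211.5], 0.8, array([0.553, 0.149, 0.095])), ([413.7, 281.0], 0.21, array([ 0.573, -0.296,  0.095]))]
scene pointer_tip [([264.4, 212.6], 0.77, array([0.562, 0.175, 0.08 ]))]
scene marker_tip [([277.1, 205.5], 0.6, array([0.611, 0.188, 0.08 ]))]
side timer [([339.4, 247.3], 0.86, array([0.597, 0.146, 0.   ]))]
side dial_grip [([325.8, 213.4], 0.7, array([0.563, 0.132, 0.095]))]
side pointer_tip [([332.4, 210.4], 0.67, array([0.58 , 0.182, 0.08 ])), ([341.7, 322.7], 0.62, array([ 0.574, -0.245,  0.08 ]))]
side marker_tip [([339.0, 209.2], 0.71, array([0.597, 0.189, 0.08 ]))]
side lever_grip [([337.4, 248.2], 0.36, array([ 0.581, -0.012,  0.084]))]
side claw_bar [([380.0, 336.3], 0.89, array([ 0.633, -0.258,  0.063])), ([340.6, 399.4], 0.53, array([ 0.564, -0.382,  0.063]))]
side keeper [([376.8, 333.2], 0.78, array([ 0.629, -0.25 ,  0.063])), ([339.4, 354.1], 0.66, array([ 0.568, -0.296,  0.063]))]
```

View pics/wrist6.png

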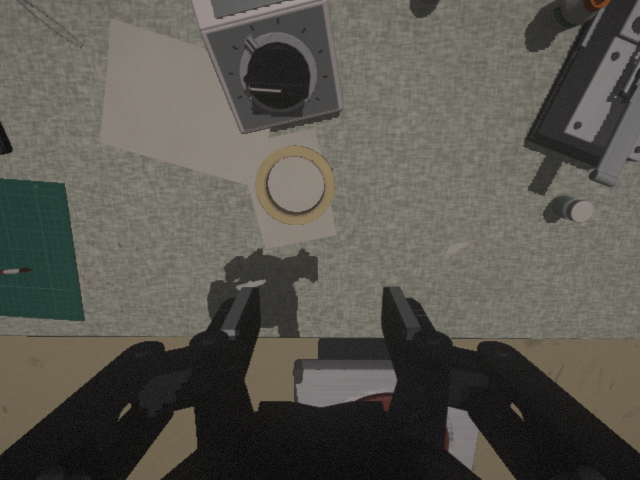

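The picture shows the mould latch down at upper right, the dial centre near (278,76), white pointer line from about (282,91) to (250,90) (pointing left), marker tab at (251,44), front edge corners (240,132), (342,107). Fit a timer model.

```bash
cat > t.py <<'E'
from m import *
def axes(phi):
    xt=np.array([np.cos(phi),np.sin(phi),0]);yt=np.array([-np.sin(phi),np.cos(phi),0]);z=np.array([0,0,1.])
    c,s=np.cos(np.pi/6),.5
    return xt,yt,c*xt+s*z,c*z-s*xt   # xt, left, up, n
def u(a,phi):
    xt,l,up,n=axes(phi);return np.cos(a)*(l-up)/2**.5+np.sin(a)*(l+up)/2**.5
def pts(p):
    # p: timer x,y,phi, dial centre along slope s from timer centre line, a, m
    xt,l,up,n=axes(p[2]);O=np.array([p[0],p[1],0])
    F=O-.065*xt+[0,0,.008]; C=F+p[3]*up
    return dict(timer=O,dial_grip=C+.034*n,pointer_tip=C+.010*n+.043*u(p[4],p[2]),marker_tip=C+.010*n+.043*u(p[5],p[2]),cl=F+.065*l,cr=F-.065*l,le=C+.042*n+.030*u(p[4],p[2]),lc=C+.042*n,dc=C+.014*n,mk=C+.012*n+.043*u(p[5],p[2]),C=C,n=n,up=up)
def tool(p,ang):
    "rotation with z=-n, x = u(ang)"
    n=axes(p[2])[3];x=u(ang,p[2]);z=-n;return Ro.from_matrix(np.array([x,np.cross(z,x),z]).T)
def fit(obs,p0=(.585,.165,.24,.075,.8,1.9)):
    f=lambda p:np.concatenate([(proj(c,pts(p)[n])-uv)*w for c,n,uv,w in obs])
    r=least_squares(f,p0,loss='soft_l1');return r.x,r.fun.reshape(-1,2)
E
python3 - <<'E'
from t import *
w,s,d=[ctrl.calibration(n) for n in ("wrist","scene","side")]
O=[(w,"timer",(280.9,67.2),.5),(w,"pointer_tip",(236.7,72),.3),(w,"marker_tip",(251.5,42.5),1),(w,"cl",(240,132),1),(w,"cr",(342,107),1),(w,"le",(250,90),1),(w,"dc",(278,76),1),
(s,"timer",(276.5,242.8),.5),(s,"dial_grip",(268.5,210.8),1),(s,"pointer_tip",(263.6,211),.5),(s,"marker_tip",(277,206.5),.7),
(d,"timer",(338.5,246.5),.5),(d,"dial_grip",(325.6,211.5),1),(d,"pointer_tip",(332.6,210.2),.5),(d,"marker_tip",(339,210),.7)]
p,e=fit(O);print(p.round(4));[print(o[1],x.round(1)) for o,x in zip(O,e)]
P=pts(p);print(P['C'],P['n']);np.save("p0.npy",p)
T=P['C']+.10*P['n']-.06*P['up'];print(T,rel(T,tool(p,3*np.pi/4)))
E
```

```text
[0.5949 0.1657 0.2223 0.06   1.0264 1.9381]
timer [-1.1 -0.5]
pointer_tip [0.5 1.1]
marker_tip [-0.7 -0.6]
cl [1.7 0.5]
cr [-0.4  1.4]
le [-0.4 -1.9]
dc [0.  1.4]
timer [ 0.9 -2.3]
dial_grip [1.4 8. ]
pointer_tip [-0.4  3.1]
marker_tip [-0.5  3.2]
timer [-0.2 -1.5]
dial_grip [0.9 7.9]
pointer_tip [-1.1  3.6]
marker_tip [2.9 3.5]
[0.58223306 0.16285901 0.03800522] [-0.48769116 -0.11026031  0.8660254 ]
[0.48278159 0.14037439 0.09460776] (array([ 3.96, -2.65, 22.38]), array([ 0.058,  0.521, -0.217]))
```

```bash
sed -i "s/F=O-.065\*xt+\[0,0,.008\]/F=O-.065*xt+[0,0,p[6]]/; s/.8,1.9)):/.8,1.9,.02)):/" t.py
python3 - <<'E'
from t import *
w,s,d=[ctrl.calibration(n) for n in ("wrist","scene","side")]
O=[(w,"timer",(280.9,67.2),.5),(w,"pointer_tip",(236.7,72),.3),(w,"marker_tip",(251.5,42.5),1),(w,"cl",(240,132),1),(w,"cr",(342,107),1),(w,"le",(250,90),1),(w,"dc",(278,76),1),
(s,"timer",(276.5,242.8),.5),(s,"dial_grip",(268.5,210.8),1),(s,"pointer_tip",(263.6,211),.5),(s,"marker_tip",(277,206.5),.7),
(d,"timer",(338.5,246.5),.5),(d,"dial_grip",(325.6,211.5),1),(d,"pointer_tip",(332.6,210.2),.5),(d,"marker_tip",(339,210),.7)]
p,e=fit(O);print(p.round(4));[print(o[1],x.round(1)) for o,x in zip(O,e)]
P=pts(p);print(P['C'],P['n']);np.save("p0.npy",p)
T=P['C']+.10*P['n']-.06*P['up'];print(T,rel(T,tool(p,3*np.pi/4)))
E
```

```text
[0.5951 0.1635 0.2201 0.0549 1.0619 1.9437 0.029 ]
timer [-0.2 -0.5]
pointer_tip [0.3 1.1]
marker_tip [-0.7 -0.9]
cl [-0.4  0.3]
cr [2.5 0.2]
le [-0.8 -0.8]
dc [1.1 3. ]
timer [ 1.2 -2.1]
dial_grip [0.5 2.2]
pointer_tip [-0.6  0.1]
marker_tip [-1.  -0.8]
timer [-0.1 -1.3]
dial_grip [-0.8  1.2]
pointer_tip [-1.6  0.2]
marker_tip [ 2.  -1.1]
[0.57812144 0.15966531 0.05645892] [-0.48793824 -0.1091617   0.8660254 ]
[0.47861959 0.13740472 0.11306146] (array([ 3.55, -2.36, 20.54]), array([ 0.058,  0.521, -0.215]))
```

```bash
python3 -m handwheel '[[[0.9,-0.6,5],[0.014,0.13,-0.054]],[[1.8,-1.2,10],[0.028,0.26,-0.108]],[[2.7,-1.8,15],[0.043,0.39,-0.16]],[[3.5,-2.4,18],[0.058,0.521,-0.215]],[[3.5,-2.4,18.5],[0.058,0.521,-0.215]]]'; python3 -m handwheel '[[[0,0,0],[0,0,0]],[[0,0,0],[0,0,0]]]'
python3 - <<'E'
from t import *
p=np.load("p0.npy")
c=ctrl.calibration("wrist");im=ctrl.get_image("wrist");cv2.imwrite(f"pics/wrist7.png",im)
P=pts(p)
for q in ["dial_grip","pointer_tip","marker_tip","timer"]:
    print(q,proj(c,P[q]).round(1),[(np.round(x['position'],1).tolist(),round(x['score'],2)) for x in ctrl.landmark_of("wrist",q)[:2]])
print(proj(c,P['dc']),proj(c,P['lc']),proj(c,P['le']))
E
```

```text
t: 13.7
tool_pos: [0.4742, 0.1375, 0.1278]
tool_rot: [-2.966, -0.326, -0.779]
contact_force: [0.5, 0.8, -0.2]
opening: 0.0555
grip_force: 0.0
t: 13.95
tool_pos: [0.4806, 0.138, 0.1374]
tool_rot: [-2.961, -0.326, -0.8]
contact_force: [-0.1, -0.5, 0.2]
opening: 0.0553
grip_force: 0.0
dial_grip [321.5 177. ] [([310.9, 181.8], 0.9)]
pointer_tip [264.4 156.7] [([254.3, 157.0], 0.94)]
marker_tip [296.8 116.2] [([290.7, 120.8], 0.67)]
timer [321.2 179.1] [([318.4, 185.1], 0.64), ([259.4, 153.5], 0.44)]
[321.41463891 173.58155711] [321.56624221 178.48621468] [276.3323754  165.63077863]
```

View pics/wrist7.png

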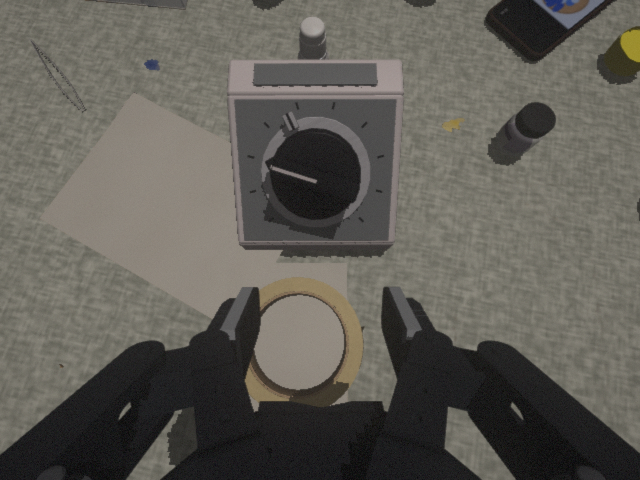

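The close view shows the dial face square-on: pointer line from (317,182) to (272,168), disc centre (315,175), marker tab (290,122). Refit.

Run:
```python
from t import *
w,s,d=[ctrl.calibration(n) for n in ("wrist","scene","side")]
O=[(w,"pointer_tip",(254.3,157),.5),(w,"marker_tip",(290.5,121.5),1),(w,"cl",(241,245),1),(w,"cr",(393,245),1),(w,"le",(271,167.5),1),(w,"lc",(317,182),1),(w,"dc",(315,175),1),(w,"dial_grip",(311,182),.4),
(s,"timer",(276.5,242.8),.3),(s,"dial_grip",(268.5,210.8),.5),(s,"pointer_tip",(263.6,211),.3),(s,"marker_tip",(277,206.5),.3),
(d,"timer",(338.5,246.5),.3),(d,"dial_grip",(325.6,211.5),.5),(d,"pointer_tip",(332.6,210.2),.3),(d,"marker_tip",(339,210),.3)]
p,e=fit(O,np.load("p0.npy"));print(p.round(4));[print(o[1],x.round(1)) for o,x in zip(O,e)]
P=pts(p);print(P['C'],P['n']);np.save("p1.npy",p)
for h in (.08,.019): 
    T=P['C']+h*P['n'];print(T,rel(T,tool(p,p[4])))
```

```text
[0.59   0.1673 0.2212 0.0588 1.0999 1.9272 0.0168]
pointer_tip [3.1 0.3]
marker_tip [-0.2 -0.5]
cl [-2.7  0.2]
cr [ 0.8 -0.1]
le [ 0.4 -0.2]
lc [-2.2 -0.6]
dc [0.3 1.2]
dial_grip [ 1.6 -0.9]
timer [ 0.  -1.2]
dial_grip [-0.5  2.8]
pointer_tip [-0.7  0.9]
marker_tip [-1.   0.7]
timer [-0.7 -1. ]
dial_grip [-0.8  2.2]
pointer_tip [-1.1  1. ]
marker_tip [0.5 0.5]
[0.57626223 0.16419767 0.04617044] [-0.48782099 -0.10968448  0.8660254 ]
[0.53723655 0.15542292 0.11545247] (array([ 4.29, -0.44,  4.7 ]), array([ 1.000e-03, -1.000e-03, -1.258e+00]))
[0.56699363 0.16211367 0.06262492] (array([ 4.29, -0.45, 10.8 ]), array([ 1.000e-03, -1.000e-03, -1.258e+00]))
```

```bash
python3 -m handwheel '[[[0.9,-0.1,0.5],[0,0,-0.18]],[[1.8,-0.2,1.5],[0,0,-0.36]],[[2.7,-0.3,2.5],[0,0,-0.54]],[[3.6,-0.4,3.5],[0,0,-0.72]],[[4.3,-0.4,4.5],[0,0,-0.9]]]' -0.3; python3 -m handwheel '[[[0,0,0],[0,0,-0.18]],[[0,0,0],[0,0,-0.357]],[[0,0,0],[0,0,-0.357]]]'
python3 - <<'E'
from t import *
p=np.load("p1.npy")
P=pts(p);im=ctrl.get_image("wrist");cv2.imwrite("pics/wrist8.png",im)
for q in ["dial_grip","pointer_tip","marker_tip"]:
  c=ctrl.calibration("wrist")
  print(q,proj(c,P[q]).round(1),[(np.round(x['position'],1).tolist(),round(x['score'],2)) for x in ctrl.landmark_of("wrist",q)[:2]])
T=P['C']+.027*P['n'];print(T,rel(T,tool(p,p[4])),ctrl.get_obs()['q'])
E
```

```text
t: 14.82
tool_pos: [0.5363, 0.1549, 0.1162]
tool_rot: [2.434, 1.536, 0.726]
contact_force: [1.2, 0.6, -0.3]
opening: 0.0559
grip_force: 0.0
t: 15.2
tool_pos: [0.5358, 0.1548, 0.1161]
tool_rot: [2.08, 1.89, 0.654]
contact_force: [-0.4, -0.1, 0.2]
opening: 0.0557
grip_force: 0.0
dial_grip [323.6 262.9] [([328.3, 267.2], 0.84)]
pointer_tip [323.2 185. ] [([327.0, 184.5], 0.57)]
marker_tip [372.8 206.5] [([379.9, 206.2], 0.98), ([402.7, 380.6], 0.18)]
[0.56309106 0.16123619 0.06955312] (array([0.07, 0.1 , 5.44]), array([-0.   ,  0.   , -0.002])) [ 0.12313354 -0.32632789  2.21906645  0.07316066  0.72889413  0.17719139]
```

```bash
python3 -m handwheel '[[[0,0.1,1.3],[0,0,0]],[[0,0.2,2.6],[0,0,0]],[[0,0.2,3.7],[0,0,0]],[[0.1,0.2,4.5],[0,0,0]],[[0.1,0.2,5.1],[0,0,0]]]' && python3 -m handwheel '[[[0,0,0],[0,0,0]],[[0,0,0],[0,0,0]],[[0,0,0],[0,0,0]],[[0,0,0],[0,0,0]],[[0,0,0],[0,0,0]]]' 1 25;  python3 - <<'E'
from t import *
o=ctrl.get_obs();p=np.load("p1.npy");P=pts(p)
R=Ro.from_rotvec(o['tool_rot']);print("tool-frame force",R.inv().apply(o['contact_force']),"rel axis",R.inv().apply(o['tool_pos']-P['C']))
E
```

```text
t: 16.02
tool_pos: [0.5624, 0.1612, 0.0724]
tool_rot: [2.078, 1.891, 0.654]
contact_force: [-0.1, 0.4, 0.1]
opening: 0.0553
grip_force: 0.0
t: 16.65
tool_pos: [0.565, 0.1608, 0.0756]
tool_rot: [2.073, 1.887, 0.661]
contact_force: [9.5, -1.1, -3.3]
opening: 0.0141
grip_force: 30.8
tool-frame force [-1.09744423  6.76650958  7.45362891] rel axis [ 0.0006333   0.00483446 -0.03125957]
```

```bash
python3 -m handwheel '[[[0,0.2,0],[0,0,0.16]],[[0,0.2,0],[0,0,0.32]],[[0,0.2,0],[0,0,0.48]],[[0,0.2,0],[0,0,0.64]],[[0,0.2,0],[0,0,0.78]]]';python3 -m handwheel '[[[0,0,0],[0,0,0]],[[0,0,0],[0,0,0]]]'
python3 - <<'E'
from t import *
o=ctrl.get_obs();p=np.load("p1.npy");P=pts(p)
R=Ro.from_rotvec(o['tool_rot']);print("tool-frame force",R.inv().apply(o['contact_force']),"rel axis",R.inv().apply(o['tool_pos']-P['C']),R.inv().apply(o['wrist_torque']))
x=R.as_matrix()[:,0];a=np.arctan2(x@u(np.pi/2,p[2]),x@u(0,p[2]));print("angle",a)
im=ctrl.get_image("wrist");cv2.imwrite("pics/wrist9.png",im)
for q in ["dial_grip","pointer_tip","marker_tip"]:
  print(q,[(np.round(y['position'],1).tolist(),round(y['score'],2)) for y in ctrl.landmark_of("wrist",q)[:2]])
c=ctrl.calibration("wrist");p[4]=a;P=pts(p);print(proj(c,P['pointer_tip']),proj(c,P['marker_tip']),proj(c,P['C']+.01*P['n']))
E
```

```text
t: 17.27
tool_pos: [0.5652, 0.1608, 0.0756]
tool_rot: [2.795, 1.008, 0.794]
contact_force: [-0.9, -1.7, 2.7]
opening: 0.0143
grip_force: 32.0
t: 17.52
tool_pos: [0.5652, 0.1608, 0.0755]
tool_rot: [2.791, 1.017, 0.793]
contact_force: [-2.3, -1.6, 6.3]
opening: 0.0144
grip_force: 32.6
tool-frame force [ 0.29867887  1.39565631 -6.74288098] rel axis [ 0.00381269  0.00297562 -0.03118006] [-0.24385027 -0.10383428  0.03104169]
angle 1.8782254334050865
dial_grip [([316.0, 314.1], 0.7)]
pointer_tip [([320.3, 309.4], 0.55)]
marker_tip [([321.2, 203.2], 0.7)]
[316.34050057 207.74132352] [320.63081044 207.83899316] [316.69674941 287.68065437]
```

```bash
python3 -m handwheel '[[[0,0,0],[0,0,0]],[[0,0,0],[0,0,0]],[[0,0,0],[0,0,0]],[[0,0,0],[0,0,0]]]' -0.3; python3 -m handwheel '[[[0,0,-1.5],[0,0,0]],[[0,0,-3.5],[0,0,0]],[[-1.5,0,-5.5],[0,0,0]],[[-3,0,-7],[0,0,0]],[[-3,0,-7],[0,0,0]]]';python3 -m handwheel '[[[0,0,0],[0,0,0]]]'
python3 - <<'E'
from t import *
c=ctrl.calibration("wrist");im=ctrl.get_image("wrist");cv2.imwrite("pics/wrist10.png",im)
for q in ["dial_grip","pointer_tip","marker_tip"]:
  print(q,[(np.round(y['position'],1).tolist(),round(y['score'],2)) for y in ctrl.landmark_of("wrist",q)[:2]])
cv2.imwrite("pics/crop10.png",cv2.resize(im[80:280,220:420],None,fx=3,fy=3,interpolation=3))
E
```

```text
t: 18.23
tool_pos: [0.5637, 0.1608, 0.0734]
tool_rot: [2.794, 1.015, 0.788]
contact_force: [0.2, -0.3, -0.9]
opening: 0.0555
grip_force: 0.0
t: 18.85
tool_pos: [0.5102, 0.1344, 0.1216]
tool_rot: [2.793, 1.014, 0.791]
contact_force: [1.0, -0.5, -0.8]
opening: 0.0558
grip_force: 0.0
t: 18.98
tool_pos: [0.5106, 0.1348, 0.1211]
tool_rot: [2.794, 1.015, 0.79]
contact_force: [-0.4, 0.3, -0.2]
opening: 0.0552
grip_force: 0.0
dial_grip [([320.5, 210.2], 0.76)]
pointer_tip [([319.6, 129.8], 0.56)]
marker_tip [([325.7, 134.0], 0.97)]
```

View pics/crop10.png

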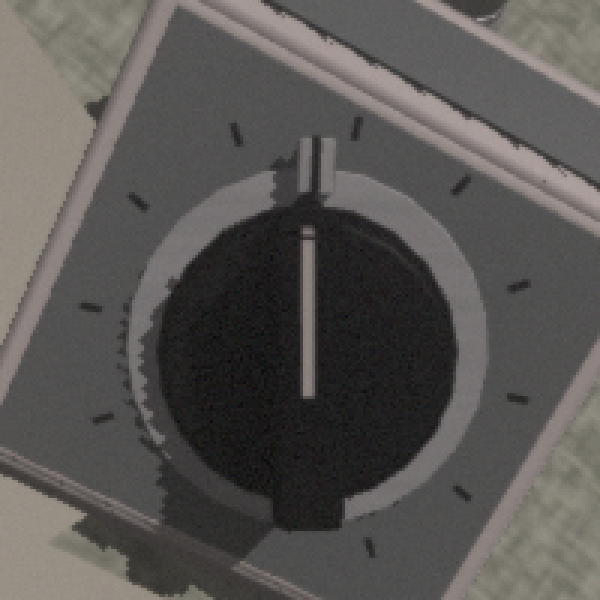

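The pointer line is at crop column 308, the tab at 317 with radius ≈182 px: 0.052 rad short, agreeing with the fit (0.049). Regrip and turn the rest.

```bash
python3 -m handwheel '[[[1.5,0,1],[0,0,0]],[[3,0,2.5],[0,0,0]],[[3,0,4],[0,0,0]],[[3,0,5.5],[0,0,0]],[[3,0,7],[0,0,0]]]' -0.3; python3 -m handwheel '[[[0,0,0],[0,0,0]],[[0,0,0],[0,0,0]],[[0,0,0],[0,0,0]],[[0,0,0],[0,0,0]],[[0,0,0],[0,0,0]]]' 1 25; python3 -m handwheel '[[[0,0,0],[0,0,0.025]],[[0,0,0],[0,0,0.052]],[[0,0,0],[0,0,0.052]],[[0,0,0],[0,0,0.052]]]'
python3 - <<'E'
from t import *
o=ctrl.get_obs();p=np.load("p1.npy")
x=Ro.from_rotvec(o['tool_rot']).as_matrix()[:,0];print("angle",np.arctan2(x@u(np.pi/2,p[2]),x@u(0,p[2])))
E
python3 -m handwheel '[[[0,0,0],[0,0,0]],[[0,0,0],[0,0,0]],[[0,0,0],[0,0,0]],[[0,0,0],[0,0,0]]]' -0.3; python3 -m handwheel '[[[0,0,-1.5],[0,0,0]],[[0,0,-3.5],[0,0,0]],[[-1.5,0,-5.5],[0,0,0]],[[-3,0,-7],[0,0,0]],[[-3,0,-7],[0,0,0]]]';python3 -m handwheel '[[[0,0,0],[0,0,0]]]'
python3 - <<'E'
from t import *
im=ctrl.get_image("wrist");cv2.imwrite("pics/wrist11.png",im)
for q in ["dial_grip","pointer_tip","marker_tip"]:
  print(q,[(np.round(y['position'],1).tolist(),round(y['score'],2)) for y in ctrl.landmark_of("wrist",q)[:2]])
g=im[80:280,220:420].mean(2)
for r in list(range(47,64,3))+list(range(76,134,8)):print(r,g[r,86:122].astype(int))
E
```

```text
t: 19.8
tool_pos: [0.5643, 0.1611, 0.0729]
tool_rot: [2.794, 1.016, 0.788]
contact_force: [-0.0, -0.0, 0.8]
opening: 0.0553
grip_force: 0.0
t: 20.42
tool_pos: [0.5646, 0.1603, 0.0746]
tool_rot: [2.792, 1.014, 0.791]
contact_force: [3.8, -4.0, -1.5]
opening: 0.0145
grip_force: 30.0
t: 20.92
tool_pos: [0.5646, 0.1603, 0.0745]
tool_rot: [2.83, 0.944, 0.797]
contact_force: [2.3, -3.6, -1.1]
opening: 0.0144
grip_force: 30.1
angle 1.9329219972454366
t: 21.42
tool_pos: [0.5639, 0.161, 0.0738]
tool_rot: [2.831, 0.946, 0.795]
contact_force: [-0.2, -0.3, -0.7]
opening: 0.0553
grip_force: 0.0
t: 22.05
tool_pos: [0.5093, 0.1357, 0.1213]
tool_rot: [2.831, 0.945, 0.797]
contact_force: [-0.8, -0.3, -0.4]
opening: 0.0559
grip_force: 0.0
t: 22.18
tool_pos: [0.5098, 0.1361, 0.1208]
tool_rot: [2.831, 0.946, 0.796]
contact_force: [0.3, -0.5, 0.2]
opening: 0.0555
grip_force: 0.0
dial_grip [([320.2, 209.8], 0.64)]
pointer_tip [([321.8, 129.0], 0.93), ([512.7, 242.6], 0.66)]
marker_tip [([320.0, 133.9], 0.78)]
47 [ 81  75  81  81  79  80  79  82  80  76 102 117 117 113  55  33  56  97
 119 121 120 116  83 
[... 1271 characters left out ...]
26  27  25  25  32  32  28  30  26  33  38  72 126 131 128
  98  44  29  35  29  26  31  33  18  27  32  32  30  29  32  30  29  32]
108 [ 22  28  25  18  16  28  24  30  30  28  27  27  30  37  70 127 130 125
  81  37  29  29  25  31  32  33  25  30  25  32  27  31  29  24  25  28]
116 [ 19  25  20  23  21  26  31  33  25  25  31  23  27  37  69 125 130 124
  82  33  28  26  29  29  31  32  26  31  27  26  28  31  33  29  32  24]
124 [ 25  26  24  22  23  27  16  16  27  30  25  21  26  35  73 127 130 126
  77  39  32  29  27  24  31  28  28  25  24  21  33  25  32  19  33  28]
132 [19 23 12 26 24 25 23 29 29 25 31 29 28 28 46 80 83 82 57 28 30 28 28 30
 31 34 30 23 28 22 30 29 28 23 30 30]
```

Pointer line centre is at column ≈102.1, tab centre ≈101.8 (within 0.01 rad). Back off further and check the latch.

```bash
python3 -m handwheel '[[[0,0,-3],[0,0,0]],[[0,0,-6],[0,0,0]],[[0,0,-10],[0,0,0]],[[0,0,-10],[0,0,0]]]'
python3 - <<'E'
from m import *
H=np.array([.575,-.2325,.074])
for n in ["scene","side"]:
    im=ctrl.get_image(n);c=ctrl.calibration(n)
    a=cv2.imread(f"pics/{n}6.png");x=im[260:400,290:450] if n=="side" else im[240:340,330:450];y=a[260:400,290:450] if n=="side" else a[240:340,330:450]
    print(n,"mould change since release",np.abs(x.astype(int)-y).mean(), "pred grip at 0",proj(c,gp(0,H,-.37)))
    for q in ("lever_grip","claw_bar","keeper"): print(q,[(np.round(k['position'],1).tolist(),round(k['score'],2)) for k in ctrl.landmark_of(n,q)[:2]])
E
```

```text
t: 22.88
tool_pos: [0.4621, 0.1251, 0.2118]
tool_rot: [2.827, 0.945, 0.805]
contact_force: [0.7, -0.1, 1.1]
opening: 0.0554
grip_force: 0.0
scene mould change since release 4.211111111111111 pred grip at 0 [344.97005277 281.88901663]
lever_grip [([341.6, 280.8], 0.61)]
claw_bar [([411.9, 269.8], 0.46)]
keeper [([410.7, 278.7], 0.85)]
side mould change since release 2.997708333333333 pred grip at 0 [283.49021675 303.15500192]
lever_grip [([284.3, 304.2], 0.64)]
claw_bar [([378.8, 332.1], 0.63)]
keeper [([376.3, 334.2], 0.94)]
```

The lever grip is where a fully-down lever should be and the mould is unchanged, so I'm handing in.

```bash
python3 -c "
from station import ctrl
print(ctrl.finish_job())"
```

```text
the job is handed in; nothing more can be done
None
```

The job is handed in: the claw is hooked over the keeper, the lever lies fully down with the mould drawn shut, and the dial pointer is within about 0.01 rad of the set-marker's tab, finished at about 23 s of the 72 s; I planned the moves to keep clear of the bottles, jars and tape but did not measure them again at the end.

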